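# Put the washed core drills back on their stand in order of size

### The job

The four core drills have been washed and are draining in the metal tray: put them back on the wooden stand in order of size, the widest over the thickest dowel at the board's wide end and so on down to the narrowest over the thinnest, each standing upright and fully down on the board. Their diamond rims chip, so lower each one into place rather than dropping it, and leave the bottle and the dressing stick where they are.

Things in the scene. Friction and masses are not known exactly. Their poses are not given: they have to be found in the camera images.
- drill_a: The widest of four loose steel core drills: a cup standing mouth down, 60 mm outside diameter, 45 mm tall, bore 55 mm by 40 mm deep, 280 g. On its top a 20 mm collar 6 mm high, then a round shank 12 mm in diameter, 51 to 88 mm above the origin, by which it is held. Origin: centre of the open lower rim; z up. Starts in the shallow metal drip tray (floor 4 mm thick, rim 16 mm high).
- drill_b: The second widest of four loose steel core drills: a cup standing mouth down, 48 mm outside diameter, 45 mm tall, bore 43 mm by 40 mm deep, 190 g. On its top a 20 mm collar 6 mm high, then a round shank 12 mm in diameter, 51 to 88 mm above the origin, by which it is held. Origin: centre of the open lower rim; z up. Starts in the shallow metal drip tray (floor 4 mm thick, rim 16 mm high).
- drill_c: The second narrowest of four loose steel core drills: a cup standing mouth down, 38 mm outside diameter, 45 mm tall, bore 33 mm by 40 mm deep, 130 g. On its top a 20 mm collar 6 mm high, then a round shank 12 mm in diameter, 51 to 88 mm above the origin, by which it is held. Origin: centre of the open lower rim; z up. Starts in the shallow metal drip tray (floor 4 mm thick, rim 16 mm high).
- drill_d: The narrowest of four loose steel core drills: a cup standing mouth down, 30 mm outside diameter, 45 mm tall, bore 25 mm by 40 mm deep, 100 g. On its top a 20 mm collar 6 mm high, then a round shank 12 mm in diameter, 51 to 88 mm above the origin, by which it is held. Origin: centre of the open lower rim; z up. Starts in the shallow metal drip tray (floor 4 mm thick, rim 16 mm high).
- dowel_a: The thickest, at the wide end of the board, of four fixed upright dowels in a row on the stand (tapered wooden board 256 mm long, 18 mm thick). 43 mm in diameter for its lowest 8 mm, then tapering to 26 mm at its top, 26 mm above the board. Origin: on its axis at the board's upper face; z up, y along the row towards the thickest. From thickest to thinnest they stand 74, 63 and 54 mm apart.
- dowel_b: The second thickest, next to the thickest, of four fixed upright dowels in a row on the stand (tapered wooden board 256 mm long, 18 mm thick). 31 mm in diameter for its lowest 8 mm, then tapering to 18 mm at its top, 26 mm above the board. Origin: on its axis at the board's upper face; z up, y along the row towards the thickest. From thickest to thinnest they stand 74, 63 and 54 mm apart.
- dowel_c: The third thickest, next to the thinnest, of four fixed upright dowels in a row on the stand (tapered wooden board 256 mm long, 18 mm thick). 21 mm in diameter for its lowest 8 mm, then tapering to 12 mm at its top, 26 mm above the board. Origin: on its axis at the board's upper face; z up, y along the row towards the thickest. From thickest to thinnest they stand 74, 63 and 54 mm apart.
- dowel_d: The thinnest, at the narrow end of the board, of four fixed upright dowels in a row on the stand (tapered wooden board 256 mm long, 18 mm thick). 13 mm in diameter for its lowest 8 mm, then tapering to 8 mm at its top, 26 mm above the board. Origin: on its axis at the board's upper face; z up, y along the row towards the thickest. From thickest to thinnest they stand 74, 63 and 54 mm apart.
- coolant_bottle: Bystander: standing closed white plastic bottle with a blue cap, 64 mm in diameter, 150 mm tall. Origin: centre of its underside.
- dressing_stick: Bystander: grey abrasive dressing stick lying flat, 150 x 26 x 26 mm. Origin: centre of its underside; x along its length.
Things that resemble listed ones, but are neither listed nor needed, are in the scene too. Leave any purple or red look-alike of the drill_a alone.

How it is judged:
At the end, for the whole second after the job is handed in: Each core drill stands over the dowel of its own rank (widest on thickest ... narrowest on thinnest): its axis within 10 mm of the dowel's, its rim within 4 mm of the board's upper face, tilted less than 0.08 rad, at rest (below 0.02 m/s) and released (horizontal distance between drill_a and dowel_a below 0.01 m and z of drill_a in the frame of dowel_a between -0.004 and 0.004 m and angle between each of drill_a, drill_b, drill_c, drill_d's own z axis and vertical below 0.08 rad and linear speed of each of drill_a, drill_b, drill_c, drill_d below 0.02 m/s and contact force between the fingers and drill_a below 0.05 N and horizontal distance between drill_b and dowel_b below 0.01 m and z of drill_b in the frame of dowel_b between -0.004 and 0.004 m and contact force between the fingers and drill_b below 0.05 N and horizontal distance between drill_c and dowel_c below 0.01 m and z of drill_c in the frame of dowel_c between -0.004 and 0.004 m and contact force between the fingers and drill_c below 0.05 N and horizontal distance between drill_d and dowel_d below 0.01 m and z of drill_d in the frame of dowel_d between -0.004 and 0.004 m and contact force between the fingers and drill_d below 0.05 N); the robot touches nothing.
It fails at once if a core drill is let fall (it moves faster than 0.5 m/s with nothing holding it, a free fall of about 13 mm) ((linear speed of drill_a above 0.5 m/s and contact force between the fingers and drill_a below 0.01 N) or (linear speed of drill_b above 0.5 m/s and contact force between the fingers and drill_b below 0.01 N) or (linear speed of drill_c above 0.5 m/s and contact force between the fingers and drill_c below 0.01 N) or (linear speed of drill_d above 0.5 m/s and contact force between the fingers and drill_d below 0.01 N)).
It fails at once if the coolant bottle or the dressing stick is moved by more than 20 mm (distance of any of coolant_bottle, dressing_stick from where it was at the start of the episode above 0.02 m).
It also fails if it takes over 102 s, if anything falls off the work surface, if the arm or the gripper's body presses on something with over 40 N, if the wrist force passes 120 N, or if a joint passes its speed limit or range.

### The arm

A 7-joint arm with a two-finger parallel gripper is mounted at the origin on the work surface. World frame = base frame: x ahead of the robot, y to its left, z up, the work surface at z = 0. Lengths are in m, angles in rad, forces in N, time in s.
With the tool pointing down it reaches from about 0.4 to 0.875 m from the base axis. Payload 19.3 kg.
Tool frame: the origin (TCP) lies at the very end of the fingers, on their centre line; the grasp point (between the pads) lies 19 mm behind it; z points along the fingers, y is the line along which they close (so a half turn about z gives the same grasp; the last joint's range is limited). The gripper opens to 85 mm and grips with 20 to 120 N. Pads are 22 mm wide; open, the fingers measure 114 mm over their backs; the gripper's body (76 mm by 85 mm) begins 54 mm behind the grasp point. The pads swing forward as they close: fully open they stand 13 mm farther back than shut.
Start: joints at [-1.314, 0.521, -0.036, 1.599, 0.021, 1.021, -0.113], TCP at [0.201, 0.592, 0.231] pointing down, gripper open.
Joint ranges: [-2.91, 2.91], [-0.3, 2.13], [-1.5, 1.42], [0.17, 2.43], [-1.26, 4.41], [0.16, 1.93], [-2.52, 2.52]. Speed limits (rad/s): [1.89, 1.89, 2.39, 2.39, 3.01, 3.01, 3.01].

### API

Orientations are given as [roll, pitch, yaw] about the fixed x, y, z axes, in that order (R = Rz(yaw) Ry(pitch) Rx(roll)).
In Python, from workcell import monitor, viewer, bot gives the robot as it stands.
- The arm moves only by the tool move_arm, never from a script. Its arguments are lists of equal length, an entry for each row: "gripper": the opening, from 0 (shut) to 1 (fully open); "linear": the shift along the tool's x, y, z in cm, a list of three; "twist": the turn about the tool's z in degrees. A call has 1 to 8 rows; each row shifts and turns the commanded pose from where the row before left it, along the tool's axes as they then stand; what a row does not reach is not made up. A row lasts 1/10 s, in which the tool goes at most 50 mm and 8.59 degrees, less where a joint would pass 70% of its speed; a pose out of reach is approached as far as the arm can. A call with a gripper value outside its range is refused whole. The fingers move at their own pace and stop on an object; "squeeze" is the grip in N (left out, the last holds). Time passes only in rows, so rows that do not move let the fingers close. It gives the time, the measured TCP pose, the force, the opening and the grip force at its end, in the units of the state.
- monitor.observe(): the state, without advancing time (a new reading comes with each control period).
- viewer.grab_frame(name): name is "scene" or "top" or "wrist"; returns a dict with "img" (480x640x3 uint8, red, green, blue), "K" (3x3 intrinsics, pixels), "k1" (the pictures are not rectified: a ray, as slopes to the right and down, at radius r is drawn at 1 + k1 r^2 times it, then the intrinsics apply), "eye" and "rotation" of the camera in the world. Camera axes: x right, y up, looking along -z (the intrinsics and any distortion apply to the point x, -y, -z); pixel columns grow to the right and rows downward; lengths in m; the calibration is good to about 2 mm. A picture is of the moment at which its call begins. There is no depth.
- bot.job_done(): hands the job in; it is judged then, once.
The state is a dict: "clock": time; "qpos": joint angles; "qd": joint speeds; "joint_efforts": joint torques, N m; "position": TCP position; "tool_rot": TCP orientation; "force": force on the tool from outside, world axes, zero at the start; "moment": the same for the moment, N m; "grip_width": finger opening in m; "finger_force": force on a finger pad.
Only numpy, scipy, OpenCV 4.12 (cv2) and the standard library are available. Lean on these libraries where they do the work, as an engineer would, in place of code of your own. Each camera call takes 0.05 s, during which the arm holds its last target. There are 200 camera calls.

## Working session

There is one attempt and no reset: what is moved stays moved. The work goes in short steps, Python scripts to look and compute and a tool call to move; the robot and the scene stay as the last step left them, time stands still between calls to the robot, and variables do not carry over. Pictures are saved under pics/ and viewed, at most 14 in all, crops included, and the job is handed in when it is done.

Besides the shell and the picture viewer there is one more tool, called after "Call:" by a JSON object that holds its "method" and its "body". move_arm: Moves the arm, as the interface text tells. Its arguments: {"type":"object","properties":{"gripper":{"type":"array"},"linear":{"type":"array"},"twist":{"type":"array"},"squeeze":{"type":"number"}},"required":["gripper","linear","twist"]}

```bash
mkdir -p pics
cat > h.py <<'E'
import numpy as np,cv2,json
from workcell import monitor,viewer,bot
def grab(name,fn):
    f=viewer.grab_frame(name); cv2.imwrite(f'pics/{fn}.png',f['img'][:,:,::-1])
    np.savez(f'pics/{fn}.npz',**{k:np.array(f[k]) for k in('K','k1','eye','rotation')}); return f
def load(fn): return dict(np.load(f'pics/{fn}.npz'))
def pix2w(f,u,v,z):
    K=f['K']; d=np.array([[float(f['k1']),0,0,0]]) if 0 else np.array([float(f['k1']),0,0,0])
    p=cv2.undistortPoints(np.array([[[u,v]]],float),K,d)[0,0]
    r=f['rotation']@np.array([p[0],-p[1],-1]); t=(z-f['eye'][2])/r[2]; return f['eye']+t*r
def w2pix(f,P):
    c=f['rotation'].T@(np.array(P,float)-f['eye']); c=c*[1,-1,-1]
    d=np.array([float(f['k1']),0,0,0])
    return cv2.projectPoints(c.reshape(1,1,3),np.zeros(3),np.zeros(3),f['K'],d)[0][0,0]
E
python3 - <<'E'
from h import *
print(monitor.observe())
for n in('scene','top'):
    f=grab(n,n+'0'); print(n,f['K'],f['k1'],f['eye'],f['rotation'])
E
```

```text
{'clock': 0.0, 'qpos': array([-1.31422555,  0.52201817, -0.03633747,  1.59998868,  0.02117865,
        1.0210837 , -0.11284254]), 'qd': array([ 1.45841706e-03, -1.52559749e-04,  7.77999906e-04, -1.18206190e-03,
        7.53092871e-05,  7.50591249e-04, -1.46889648e-03]), 'joint_efforts': array([ 1.16018135e-03, -9.27121854e+01,  1.98055409e+00, -3.69935453e+01,
        1.78141793e-02,  8.33725906e-03, -6.36246887e-05]), 'position': array([0.20053453, 0.59161075, 0.23072994]), 'tool_rot': array([-3.14048011e+00,  5.54707616e-05,  2.81476661e+00]), 'force': array([ 0.11860519, -0.14975488,  0.51611833]), 'moment': array([ 0.00497266, -0.00544213,  0.0009195 ]), 'finger_force': 0.0, 'grip_width': 0.08525953156590568}
scene [[535.97796701   0.         320.43855798]
 [  0.         535.97796701 241.66907886]
 [  0.           0.           1.        ]] 0.003512557717890733 [1.1563898  0.03413683 1.13416732] [ 0.5674643  -0.00732986  1.63740954]
top [[585.41972328   0.         318.0867587 ]
 [  0.         585.41972328 239.20685563]
 [  0.           0.           1.        ]] -0.17620292920812491 [ 0.16369874 -0.01529745  1.53557161] [ 0.21081326  0.00477441 -1.56064933]
```

```bash
python3 - <<'E'
s=open('h.py').read()
s=s.replace("import numpy as np,cv2,json","import numpy as np,cv2\nfrom scipy.spatial.transform import Rotation as Rot").replace("np.array([[float(f['k1']),0,0,0]]) if 0 else ","")
s=s.replace("f['rotation']","R(f)").replace("def pix2w","def R(f): return Rot.from_euler('xyz',f['rotation']).as_matrix()\ndef pix2w")
open('h.py','w').write(s)
E
python3 -c "
from h import *
f=load('top0');print(pix2w(f,320,240,0),R(f)[:,2])"
```

```text
[ 0.49008431 -0.00978454  0.        ] [-0.20919708 -0.00679173  0.97784991]
```

View pics/top0.png

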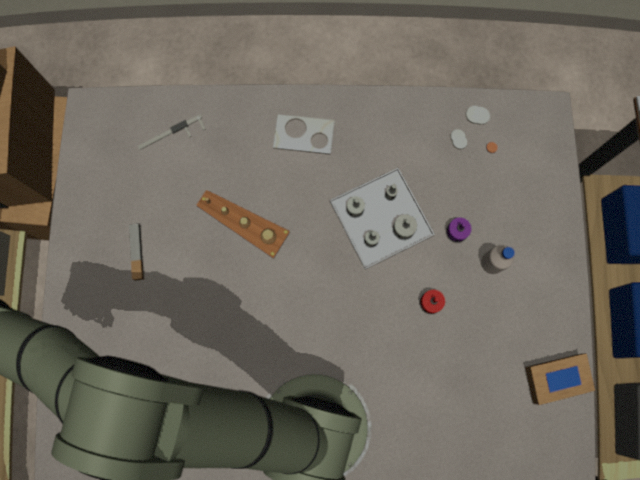

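View pics/scene0.png

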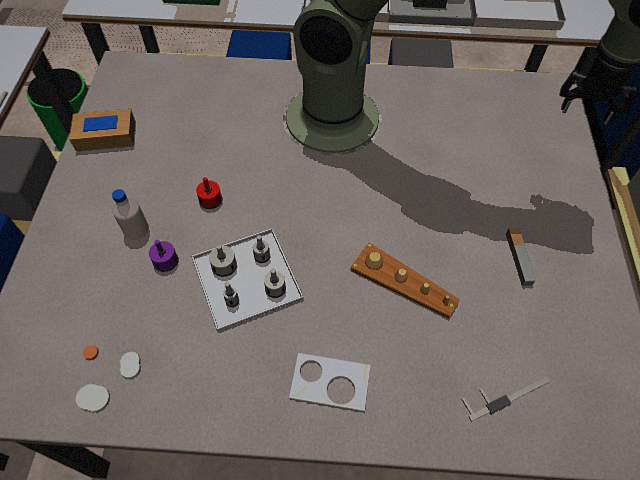

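The top picture shows four steel drills in the tray at about (405,226) widest, (356,205), (372,238) and (391,191). The stand's thick dowel is at (268,236) and its thin one at (207,199). The purple (459,229) and red (433,301) cups are look-alikes. Next I'll enlarge the tray and the stand.

Run:
```python
import cv2
a=cv2.imread('pics/top0.png')[160:280,190:350]; b=cv2.imread('pics/top0.png')[165:270,325:475]
c=cv2.imread('pics/scene0.png')[225:335,185:315]; d=cv2.imread('pics/scene0.png')[235:325,345:465]
r=lambda m,s:cv2.resize(m,None,fx=s,fy=s,interpolation=cv2.INTER_CUBIC)
cv2.imwrite('pics/c1.png',r(a,5));cv2.imwrite('pics/c2.png',r(b,5));cv2.imwrite('pics/c3.png',r(c,5))
```

```text
(no output)
```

View pics/c1.png

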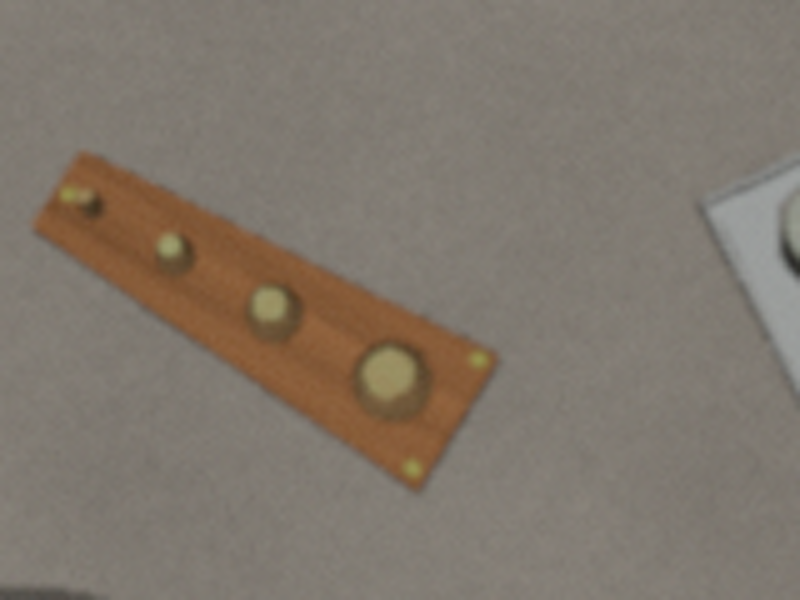

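View pics/c2.png

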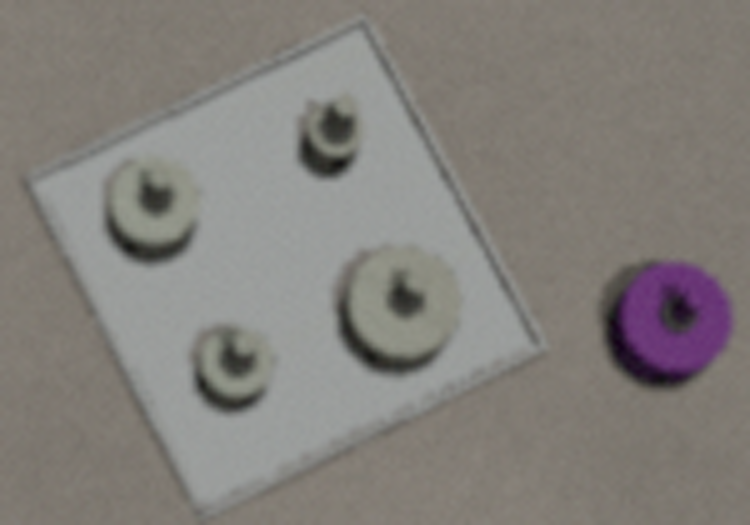

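View pics/c3.png

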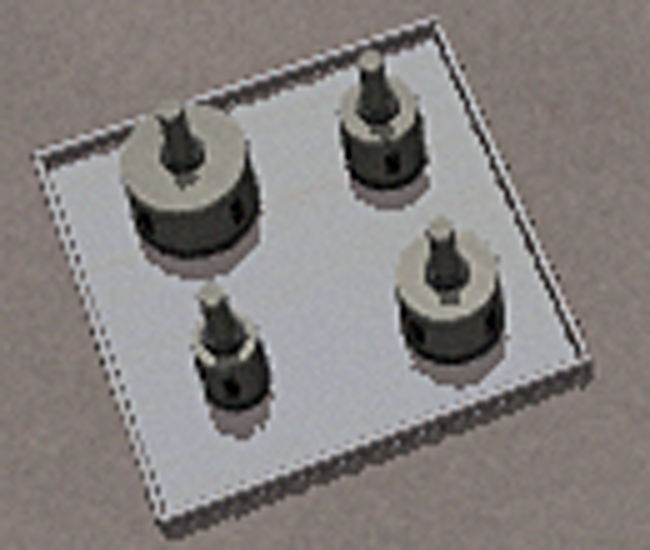

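Run:
```python
from h import *
T=load('top0');S=load('scene0')
D=dict(a=((405,226.2),(222,256.6)),b=((355.6,205.8),(275,279.4)),c=((371.6,237.8),None),d=((391,190.2),(230.4,292.6)))
for k,(t,s) in D.items(): print(k,pix2w(T,*t,.049)[:2].round(4), s and pix2w(S,*s,.049)[:2].round(4))
for k,p in dict(a=(219.4,246.6),b=(273,270.2),c=(259.4,237),d=(227.2,283.6)).items(): print('shank',k,pix2w(S,*p,.092)[:2].round(4))
W={}
for n,F,P in(('top',T,[(268,234.6),(244,220.6),(223.8,209.2),(207.2,199.6)]),('scene',S,[(374.5,257),(401.5,271),(425.5,286),(447,298)])):
    X=np.array([pix2w(F,*p,.044)[:2] for p in P]); print(n,X.round(4).tolist(),np.linalg.norm(np.diff(X,axis=0),axis=1).round(4))
    s=np.array([0,-74,-137,-191])/1e3; s-=s.mean(); m=X.mean(0); u=(s[:,None]*(X-m)).sum(0);u/=np.linalg.norm(u)
    print((m+s[:,None]*u).round(4).tolist())
```

```text
a [ 0.5186 -0.2321] [ 0.5238 -0.2325]
b [ 0.5725 -0.1028] [ 0.5756 -0.1012]
c [ 0.4867 -0.1441] None
d [ 0.6165 -0.1971] [ 0.6164 -0.1979]
shank a [ 0.5229 -0.2322]
shank b [ 0.5758 -0.1029]
shank c [ 0.4903 -0.1443]
shank d [ 0.6164 -0.1992]
top [[0.4939, 0.1261], [0.5311, 0.1906], [0.5618, 0.2458], [0.5881, 0.2918]] [0.0745 0.0631 0.053 ]
[[0.4941, 0.1262], [0.5307, 0.1905], [0.5618, 0.2453], [0.5884, 0.2923]]
scene [[0.4964, 0.1266], [0.53, 0.1899], [0.5657, 0.2444], [0.593, 0.2918]] [0.0717 0.0651 0.0548]
[[0.4952, 0.1267], [0.5328, 0.1904], [0.5649, 0.2446], [0.5923, 0.2911]]
```

Call:
{"method": "move_arm", "body": {"gripper": [0.4,0.4,0.4,0.4,0.4,0.4,0.4,0.4], "linear": [[-3.7,-2.1,-0.6],[-3.7,-2.1,-0.6],[-3.7,-2.1,-0.6],[-3.7,-2.1,-0.6],[-3.7,-2.1,-0.6],[-3.7,-2.1,-0.6],[-3.7,-2.1,-0.6],[-3.7,-2.1,-0.6]], "twist": [0,0,0,0,0,0,0,0], "squeeze": 40}}

```text
clock: 0.9
position: [0.4279, 0.3362, 0.2794]
tool_rot: [-3.141, -0.0, 2.815]
force: [1.8, -0.1, -0.2]
grip_width: 0.0343
finger_force: 0.0
```

Call:
{"method": "move_arm", "body": {"gripper": [0.4,0.4,0.4,0.4,0.4,0.4], "linear": [[-3.7,-2.1,-0.6],[-3.7,-2.1,-0.6],[-3.7,-2.1,-0.6],[-3.7,-2.1,-0.6],[0,0,0],[0,0,0]], "twist": [0,0,0,0,0,0]}}

```text
clock: 1.5
position: [0.5405, 0.21, 0.3029]
tool_rot: [-3.141, -0.0, 2.813]
force: [-0.5, 1.3, -0.8]
grip_width: 0.0342
finger_force: 0.0
```

Run:
```python
from h import *
f=grab('wrist','w1'); o=monitor.observe(); print(o['clock'],o['position'],o['tool_rot'],o['qpos'],f['k1'],f['eye'],f['rotation'])
for p in((0.4947,.1265),(.532,.1905),(.5635,.245),(.5905,.2917)): print(w2pix(f,[*p,.044]))
```

```text
1.55 [0.53984436 0.21102473 0.30289744] [-3.14133245e+00 -8.08430277e-04  2.81485279e+00] [-0.55587223  0.38287941  0.11185879  1.63911331 -0.0467062   1.12295248
  0.81227266] -0.06438824898549944 [0.4703124  0.23341621 0.44496077] [-2.89494840e-01  3.22882755e-04  1.24252955e+00]
[247.36965103 195.08416552]
[309.76305675 207.40122525]
[362.08509079 217.65600553]
[406.01874903 226.35676616]
```

View pics/w1.png

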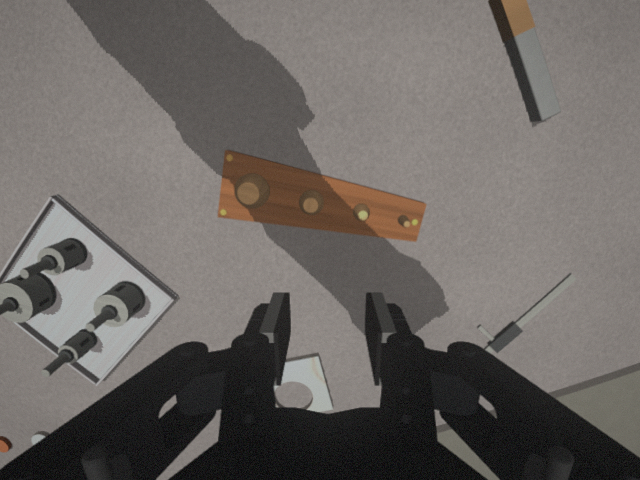

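Dowel tops in the wrist view are at about (248,191), (311,205), (362,214.5) and (407,224), from thickest to thinnest. They lie close to the predicted pixels.

Run:
```python
from h import *
F=load('w1')
X=np.array([pix2w(F,*p,.044)[:2] for p in[(248,191),(311,205),(362,214.5),(407,224)]]);print(X.round(4).tolist(),np.linalg.norm(np.diff(X,axis=0),axis=1).round(4))
s=np.array([0,-74,-137,-191])/1e3; s-=s.mean(); m=X.mean(0); u=(s[:,None]*(X-m)).sum(0);u/=np.linalg.norm(u)
print((m+s[:,None]*u).round(4).tolist())
# move from now to tray centre
o=monitor.observe();d=np.array([.545,-.17,.30])-o['position'];print(Rot.from_euler('xyz',o['tool_rot']).as_matrix().T@d*100)
```

```text
[[0.4905, 0.129], [0.5298, 0.1928], [0.5598, 0.246], [0.5881, 0.2936]] [0.0749 0.0611 0.0553]
[[0.491, 0.1288], [0.5286, 0.1925], [0.5606, 0.2468], [0.5881, 0.2933]]
[-12.71777648 -35.92106599   0.28880947]
```

Call:
{"method": "move_arm", "body": {"gripper": [0.4,0.4,0.4,0.4,0.4,0.4,0.4,0.4], "linear": [[-1.6,-4.5,0],[-1.6,-4.5,0],[-1.6,-4.5,0],[-1.6,-4.5,0],[-1.6,-4.5,0],[-1.6,-4.5,0],[-1.6,-4.5,0],[-1.6,-4.5,0]], "twist": [0,0,0,0,0,0,0,0]}}

```text
clock: 2.35
position: [0.5458, -0.1716, 0.3033]
tool_rot: [3.141, -0.0, 2.817]
force: [1.9, -0.5, 0.9]
grip_width: 0.0342
finger_force: 0.0
```

Call:
{"method": "move_arm", "body": {"gripper": [0.4,0.4,0.4], "linear": [[0,0,0],[0,0,0],[0,0,0]], "twist": [0,0,0]}}

```text
clock: 2.65
position: [0.5461, -0.1694, 0.3031]
tool_rot: [3.141, -0.001, 2.817]
force: [0.1, 0.5, 0.2]
grip_width: 0.0337
finger_force: 0.0
```

Run:
```python
from h import *
f=grab('wrist','w2'); o=monitor.observe(); print(o['clock'],o['position'],o['tool_rot'],o['qpos'])
for p in((.5215,-.2322),(.5745,-.1025),(.489,-.1442),(.6165,-.198)): print(w2pix(f,[*p,.092]),w2pix(f,[*p,.049]))
```

```text
2.7 [ 0.54615411 -0.16942303  0.30317264] [ 3.14103858e+00 -4.01910657e-04  2.81737910e+00] [ 0.0147313   0.37547243  0.24993659  1.6645803  -0.10185869  1.11460308
  1.53951522]
[262.90831186 214.18551539] [269.51234503 206.88109769]
[396.72490429 222.55827923] [389.6062201  214.44331464]
[333.38078935 155.93469295] [332.69941474 154.61514324]
[323.36463146 284.69988227] [323.72286625 270.90464572]
```

View pics/w2.png

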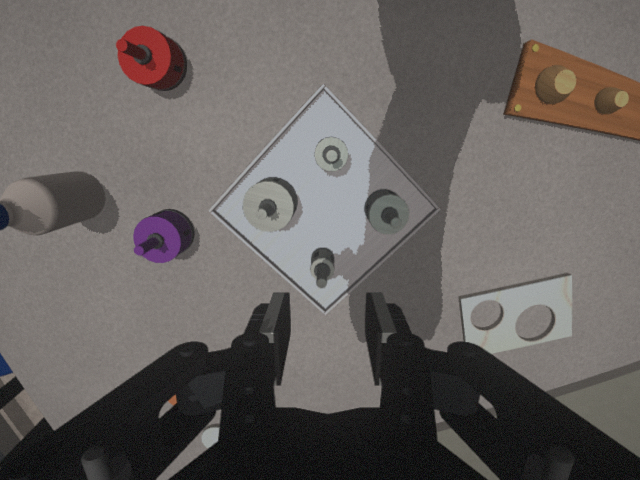

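Shank tops in the wrist view are near (263,210) for a, (396,219) for b, (331,155) for c and (321,282) for d. Disc centres are a (269,204), b (388,213) and c (331,153.5). a is the widest, b the second, c the third and d the narrowest.

```bash
cat >> h.py <<'E'
DR=dict(a=(.520,-.232),b=(.5738,-.1026),c=(.4878,-.1445),d=(.616,-.1985))
DW=dict(a=(.4934,.1272),b=(.5307,.1911),c=(.5624,.2456),d=(.5896,.2922))
def delta(xyz):
    o=monitor.observe(); d=np.array(xyz)-o['position']; yaw=o['tool_rot'][2]
    print(o['clock'],o['position'].round(4),'go',(Rot.from_euler('xyz',o['tool_rot']).as_matrix().T@d*100).round(2))
E
python3 - <<'E'
from h import *
F=load('w2')
for k,s,c in(('a',(263,210),(269,204)),('b',(396,219),(388,213)),('c',(331,155),(331,153.5)),('d',(321,282),None)):
    print(k,pix2w(F,*s,.092)[:2].round(4),c and pix2w(F,*c,.049)[:2].round(4))
delta([*DR['a'],.14])
E
python3 - <<'E'
import cv2
a=cv2.imread('pics/w2.png')[120:300,210:430]
cv2.imwrite('pics/c4.png',cv2.resize(a,None,fx=3.3,fy=3.3,interpolation=cv2.INTER_CUBIC))
E
```

```text
a [ 0.5174 -0.2305] [ 0.5182 -0.2315]
b [ 0.5706 -0.1022] [ 0.5723 -0.1038]
c [ 0.4874 -0.1462] [ 0.4872 -0.1456]
d [ 0.6126 -0.1994] None
2.7 [ 0.5462 -0.1694  0.3032] go [ 0.48 -6.77 16.31]
```

View pics/c4.png

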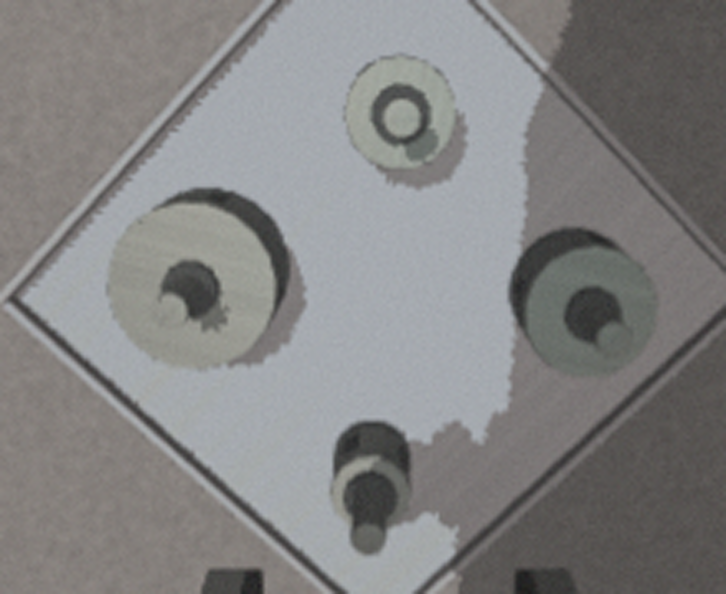

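Call:
{"method": "move_arm", "body": {"gripper": [0.4,0.4,0.4,0.4,0.4,0.4,0.4,0.4], "linear": [[0.2,-2.8,3],[0.2,-2.6,3],[0.1,-1.4,3],[0,0,4],[0,0,3],[0,0,0],[0,0,0],[0,0,0]], "twist": [0,0,0,0,0,0,0,0]}}

```text
clock: 3.5
position: [0.5204, -0.2339, 0.1451]
tool_rot: [3.141, 0.002, 2.816]
force: [-0.6, 0.5, -0.3]
grip_width: 0.0343
finger_force: 0.0
```

```bash
sed -i "s/^DR=.*/DR=dict(a=(.520,-.232),b=(.573,-.103),c=(.4885,-.1447),d=(.6152,-.199))/" h.py; python3 -c "
from h import *
delta([*DR['a'],.06])"
```

```text
3.5 [ 0.5204 -0.2339  0.1451] go [0.12 0.17 8.51]
```

Call:
{"method": "move_arm", "body": {"gripper": [0.4,0.4,0.4,0.4,0.4,0,0,0], "linear": [[0.1,0.1,3],[0,0.1,3],[0,0,1.5],[0,0,1],[0,0,0],[0,0,0],[0,0,0],[0,0,0]], "twist": [0,0,0,0,0,0,0,0]}}

```text
clock: 4.3
position: [0.5195, -0.2322, 0.0592]
tool_rot: [-3.142, 0.001, 2.815]
force: [0.3, -0.9, 4.4]
grip_width: 0.0111
finger_force: 39.6
```

Call:
{"method": "move_arm", "body": {"gripper": [0,0,0,0], "linear": [[0,0,0],[0,0,0],[0,0,0],[0,0,0]], "twist": [0,0,0,0]}}

```text
clock: 4.7
position: [0.5195, -0.2323, 0.0591]
tool_rot: [-3.142, 0.001, 2.815]
force: [-0.4, -0.5, 8.6]
grip_width: 0.0107
finger_force: 40.0
```

Call:
{"method": "move_arm", "body": {"gripper": [0,0,0,0,0,0,0,0], "linear": [[0,0,-1],[0,0,-2],[0,0,-3],[0,0,-3],[0,0,-3],[0,0,0],[0,0,0],[0,0,0]], "twist": [0,0,0,0,0,0,0,0]}}

```text
clock: 5.5
position: [0.5185, -0.2316, 0.1776]
tool_rot: [3.142, -0.001, 2.815]
force: [-0.9, -0.9, -2.5]
grip_width: 0.0107
finger_force: 39.3
```

```bash
python3 -c "
from h import *
o=monitor.observe();print(o['force'],o['finger_force'],o['grip_width'])
grab('wrist','w3');delta([*DW['a'],.18])"
```

```text
[-0.86555387 -0.89319826 -2.5241294 ] 39.33579683303833 0.010732709924412725
5.55 [ 0.5185 -0.2316  0.1774] go [13.89 33.18 -0.24]
```

View pics/w3.png

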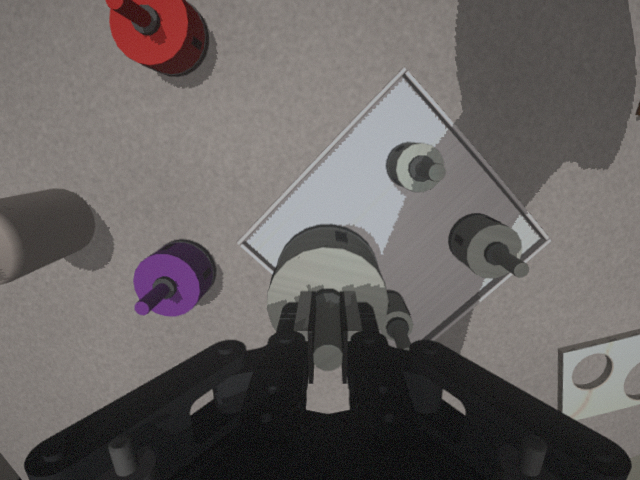

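Drill a is held upright, with its shank tip at (328,357). The other three haven't moved.

```bash
python3 -c "
from h import *
print(pix2w(load('w3'),328,357,.2103), pix2w(load('w3'),327,283,.1674))"
```

```text
[ 0.5196189  -0.23219956  0.2103    ] [ 0.50858868 -0.22888482  0.1674    ]
```

Call:
{"method": "move_arm", "body": {"gripper": [0,0,0,0,0,0,0,0], "linear": [[0.8,2,0],[1.6,3.9,0],[1.9,4.5,0],[1.9,4.5,0],[1.9,4.5,0],[1.9,4.5,0],[1.9,4.5,0],[1.9,4.5,0]], "twist": [0,0,0,0,0,0,0,0]}}

```text
clock: 6.35
position: [0.4931, 0.1257, 0.1776]
tool_rot: [-3.141, -0.001, 2.815]
force: [0.4, -0.8, -3.2]
grip_width: 0.0108
finger_force: 39.4
```

Call:
{"method": "move_arm", "body": {"gripper": [0,0,0,0], "linear": [[0.1,0.3,0],[0,0,0],[0,0,0],[0,0,0]], "twist": [0,0,0,0]}}

```text
clock: 6.75
position: [0.494, 0.1256, 0.1781]
tool_rot: [-3.141, -0.0, 2.813]
force: [-0.1, -0.6, -2.4]
grip_width: 0.0104
finger_force: 39.5
```

```bash
python3 -c "
from h import *
delta([*DW['a'],.073])"
```

```text
6.75 [0.494  0.1256 0.1781] go [ 0.11  0.14 10.51]
```

Call:
{"method": "move_arm", "body": {"gripper": [0,0,0,0,0,0,0,0], "linear": [[0.1,0.1,2],[0,0,3],[0,0,2.5],[0,0,0.7],[0,0,0.6],[0,0,0.4],[0,0,0],[0,0,0]], "twist": [0,0,0,0,0,0,0,0]}}

```text
clock: 7.55
position: [0.4937, 0.1285, 0.087]
tool_rot: [3.141, 0.001, 2.815]
force: [1.4, 0.9, -2.5]
grip_width: 0.0109
finger_force: 39.4
```

```bash
python3 -c "
from h import *
delta([*DW['a'],.073])
grab('scene','s1')
m=cv2.imread('pics/s1.png')[190:330,330:480];cv2.imwrite('pics/c5.png',cv2.resize(m,None,fx=4,fy=4,interpolation=cv2.INTER_CUBIC))"
```

```text
7.55 [0.4937 0.1285 0.087 ] go [-0.01 -0.13  1.4 ]
```

View pics/c5.png

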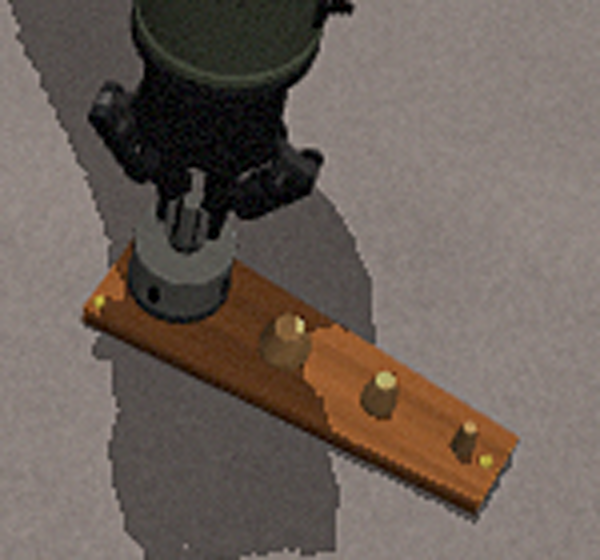

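The drill is over the thickest dowel (cup at crop (180,275)) with no contact force. I'll lower it the rest of the way.

Call:
{"method": "move_arm", "body": {"gripper": [0,0,0,0,0,0,0], "linear": [[0,-0.1,0.4],[0,0,0.4],[0,0,0.3],[0,0,0.1],[0,0,0.1],[0,0,0],[0,0,0]], "twist": [0,0,0,0,0,0,0]}}

```text
clock: 8.3
position: [0.4931, 0.1275, 0.0733]
tool_rot: [3.142, 0.0, 2.815]
force: [0.3, 0.5, -1.2]
grip_width: 0.0107
finger_force: 39.7
```

Call:
{"method": "move_arm", "body": {"gripper": [0,0,0,0], "linear": [[0,0,0.1],[0,0,0],[0,0,0],[0,0,0]], "twist": [0,0,0,0]}}

```text
clock: 8.7
position: [0.4932, 0.1274, 0.0731]
tool_rot: [3.141, 0.0, 2.815]
force: [-5.3, -2.2, 17.5]
grip_width: 0.0107
finger_force: 42.0
```

Call:
{"method": "move_arm", "body": {"gripper": [0.15,0.3,0.4,0.4,0.4,0.4,0.4,0.4], "linear": [[0,0,-0.05],[0,0,0],[0,0,0],[0,0,-1],[0,0,-2],[0,0,-3],[0,0,-3],[0,0,0]], "twist": [0,0,0,0,0,0,0,0]}}

```text
clock: 9.5
position: [0.4947, 0.1279, 0.1666]
tool_rot: [3.138, 0.004, 2.814]
force: [0.2, 0.2, -0.8]
grip_width: 0.034
finger_force: 0.0
```

```bash
python3 -c "
from h import *
delta([*DR['b'],.14])"
```

```text
9.5 [0.4947 0.1279 0.1666] go [-14.83 -19.35   2.66]
```

Call:
{"method": "move_arm", "body": {"gripper": [0.4,0.4,0.4,0.4,0.4,0.4,0.4,0.4], "linear": [[-2.5,-3.3,0],[-2.5,-3.2,0],[-2.5,-3.2,0],[-2.5,-3.2,0],[-2.5,-3.2,0.6],[-2.3,-3.2,2],[0,0,0],[0,0,0]], "twist": [0,0,0,0,0,0,0,0]}}

```text
clock: 10.3
position: [0.5707, -0.1037, 0.1362]
tool_rot: [-3.141, -0.001, 2.813]
force: [-0.0, 0.3, 0.6]
grip_width: 0.0344
finger_force: 0.0
```

```bash
python3 -c "
from h import *
delta([*DR['b'],.06])"
```

```text
10.3 [ 0.5707 -0.1037  0.1362] go [-0.2   0.14  7.62]
```

Call:
{"method": "move_arm", "body": {"gripper": [0.4,0.4,0.4,0.4,0.4,0,0,0], "linear": [[-0.2,0.1,3],[0,0,2.5],[0,0,1.5],[0,0,0.6],[0,0,0],[0,0,0],[0,0,0],[0,0,0]], "twist": [0,0,0,0,0,0,0,0]}}

```text
clock: 11.1
position: [0.5741, -0.1026, 0.0619]
tool_rot: [3.141, 0.002, 2.815]
force: [-1.2, 0.5, 7.7]
grip_width: 0.0105
finger_force: 39.1
```

Call:
{"method": "move_arm", "body": {"gripper": [0,0,0,0,0,0,0,0], "linear": [[0,0,0],[0,0,-1],[0,0,-2],[0,0,-3],[0,0,-3],[0,0,-3],[0,0,0],[0,0,0]], "twist": [0,0,0,0,0,0,0,0]}}

```text
clock: 11.9
position: [0.5736, -0.1025, 0.1816]
tool_rot: [3.141, 0.001, 2.815]
force: [0.3, 0.5, -2.1]
grip_width: 0.0106
finger_force: 39.0
```

```bash
python3 -c "
from h import *
grab('wrist','w4');delta([*DW['b'],.18])"
```

```text
11.95 [ 0.5731 -0.1024  0.1807] go [13.43 26.44  0.07]
```

View pics/w4.png

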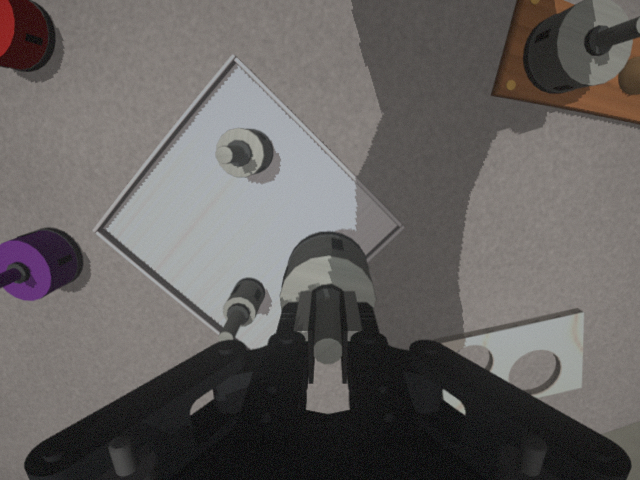

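Drill b is held upright (tip at (328,350)), and drill a sits flat on the stand at (580,45).

Call:
{"method": "move_arm", "body": {"gripper": [0,0,0,0,0,0,0,0], "linear": [[0.9,1.8,0],[1.8,3.6,0],[2.2,4.2,0],[2.2,4.2,0],[2.2,4.2,0],[2.2,4.2,0],[1.5,3.2,0],[0.5,1.0,0]], "twist": [0,0,0,0,0,0,0,0]}}

```text
clock: 12.75
position: [0.5287, 0.1951, 0.1796]
tool_rot: [-3.141, -0.002, 2.82]
force: [-0.3, -0.0, -2.3]
grip_width: 0.0107
finger_force: 39.1
```

Call:
{"method": "move_arm", "body": {"gripper": [0,0], "linear": [[0,0,0],[0,0,0]], "twist": [0,0]}}

```text
clock: 12.95
position: [0.5302, 0.1896, 0.1802]
tool_rot: [-3.14, -0.001, 2.814]
force: [-0.1, -0.8, -1.6]
grip_width: 0.0109
finger_force: 39.1
```

```bash
python3 -c "
from h import *
delta([*DW['b'],.075])"
```

```text
12.95 [0.5302 0.1896 0.1802] go [-0.    0.18 10.52]
```

Call:
{"method": "move_arm", "body": {"gripper": [0,0,0,0,0,0,0,0], "linear": [[0,0.1,2],[0,0,3],[0,0,2.5],[0,0,0.7],[0,0,0.6],[0,0,0.4],[0,0,0],[0,0,0]], "twist": [0,0,0,0,0,0,0,0]}}

```text
clock: 13.75
position: [0.5311, 0.1918, 0.0895]
tool_rot: [3.141, 0.001, 2.815]
force: [0.8, 0.1, -2.0]
grip_width: 0.0111
finger_force: 39.1
```

```bash
python3 -c "
from h import *
delta([*DW['b'],.075])"
```

```text
13.75 [0.5311 0.1918 0.0895] go [ 0.01 -0.08  1.45]
```

Call:
{"method": "move_arm", "body": {"gripper": [0,0,0,0,0,0,0], "linear": [[0,-0.1,0.4],[0,0,0.4],[0,0,0.3],[0,0,0.2],[0,0,0.1],[0,0,0],[0,0,0]], "twist": [0,0,0,0,0,0,0]}}

```text
clock: 14.45
position: [0.5306, 0.1909, 0.0758]
tool_rot: [3.141, 0.0, 2.815]
force: [-7.1, -2.5, 21.9]
grip_width: 0.011
finger_force: 41.9
```

Call:
{"method": "move_arm", "body": {"gripper": [0,0,0], "linear": [[0,0,0.1],[0,0,0],[0,0,0]], "twist": [0,0,0]}}

```text
clock: 14.75
position: [0.5308, 0.191, 0.0757]
tool_rot: [3.14, 0.001, 2.814]
force: [-11.3, -2.9, 38.8]
grip_width: 0.0105
finger_force: 43.8
```

Call:
{"method": "move_arm", "body": {"gripper": [0,0.15,0.3,0.4,0.4,0.4,0.4,0.4], "linear": [[0,0,-0.15],[0,0,0],[0,0,0],[0,0,0],[0,0,-1],[0,0,-2.5],[0,0,-3],[0,0,-2.5]], "twist": [0,0,0,0,0,0,0,0]}}

```text
clock: 15.55
position: [0.5305, 0.1908, 0.1673]
tool_rot: [3.141, 0.001, 2.815]
force: [-0.3, 0.6, 0.5]
grip_width: 0.0342
finger_force: 0.0
```

```bash
python3 -c "
from h import *
delta([*DR['c'],.14])"
```

```text
15.55 [0.5305 0.1908 0.1673] go [ -6.8  -33.12   2.72]
```

Call:
{"method": "move_arm", "body": {"gripper": [0.4,0.4,0.4,0.4,0.4,0.4,0.4,0.4], "linear": [[-0.9,-4.6,0],[-0.9,-4.6,0],[-0.9,-4.6,0],[-0.9,-4.6,0],[-0.9,-4.6,0],[-0.9,-4.6,0],[-0.9,-4.6,1],[-0.5,-0.9,1.7]], "twist": [0,0,0,0,0,0,0,0]}}

```text
clock: 16.35
position: [0.4877, -0.1499, 0.1396]
tool_rot: [-3.14, 0.003, 2.809]
force: [0.2, 1.8, 0.8]
grip_width: 0.0341
finger_force: 0.0
```

Call:
{"method": "move_arm", "body": {"gripper": [0.4,0.4], "linear": [[0,0,0],[0,0,0]], "twist": [0,0]}}

```text
clock: 16.55
position: [0.4885, -0.144, 0.1387]
tool_rot: [3.141, -0.0, 2.815]
force: [-0.2, 0.8, 0.4]
grip_width: 0.0342
finger_force: 0.0
```

```bash
python3 -c "
from h import *
delta([*DR['c'],.06])"
```

```text
16.55 [ 0.4885 -0.144   0.1387] go [-0.02 -0.07  7.87]
```

Call:
{"method": "move_arm", "body": {"gripper": [0.4,0.4,0.4,0.4,0.4,0,0,0], "linear": [[0,-0.1,3],[0,0,2.5],[0,0,1.5],[0,0,0.8],[0,0,0],[0,0,0],[0,0,0],[0,0,0]], "twist": [0,0,0,0,0,0,0,0]}}

```text
clock: 17.35
position: [0.4888, -0.1453, 0.0612]
tool_rot: [3.141, 0.002, 2.815]
force: [0.0, 1.7, 8.2]
grip_width: 0.0108
finger_force: 39.6
```

Call:
{"method": "move_arm", "body": {"gripper": [0,0,0,0,0,0,0,0], "linear": [[0,0,0],[0,0,-1],[0,0,-2],[0,0,-3],[0,0,-3],[0,0,-3],[0,0,0],[0,0,0]], "twist": [0,0,0,0,0,0,0,0]}}

```text
clock: 18.15
position: [0.4883, -0.1454, 0.1811]
tool_rot: [3.141, 0.001, 2.815]
force: [0.1, -0.8, -2.1]
grip_width: 0.0105
finger_force: 39.2
```

```bash
python3 -c "
from h import *
grab('wrist','w5');delta([*DW['c'],.18])"
```

```text
18.2 [ 0.4879 -0.1453  0.1803] go [5.490e+00 3.941e+01 3.000e-02]
```

View pics/w5.png

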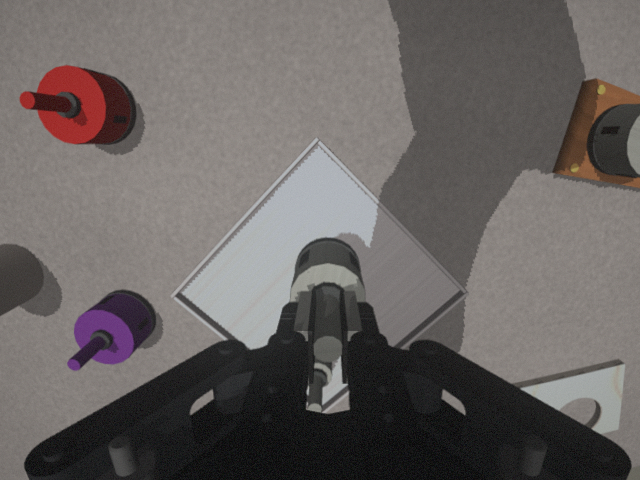

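Drill c is held upright (tip at (327,348)), and d is still in the tray behind it.

Call:
{"method": "move_arm", "body": {"gripper": [0,0,0,0,0,0,0,0], "linear": [[0.3,2.5,0],[0.6,4.6,0],[0.6,4.7,0],[0.7,4.7,0],[0.7,4.7,0],[0.7,4.7,0],[0.7,4.7,0],[0.7,4.7,0]], "twist": [0,0,0,0,0,0,0,0]}}

```text
clock: 19.0
position: [0.5535, 0.2067, 0.1791]
tool_rot: [-3.14, -0.001, 2.815]
force: [1.3, -0.5, -1.4]
grip_width: 0.0107
finger_force: 39.2
```

Call:
{"method": "move_arm", "body": {"gripper": [0,0,0,0,0], "linear": [[0.4,2.8,0],[0.1,1.3,0],[0,0,0],[0,0,0],[0,0,0]], "twist": [0,0,0,0,0]}}

```text
clock: 19.5
position: [0.5626, 0.2435, 0.1801]
tool_rot: [-3.141, -0.0, 2.813]
force: [0.2, -0.2, -0.9]
grip_width: 0.0105
finger_force: 39.3
```

```bash
python3 -c "
from h import *
delta([*DW['c'],.075])"
```

```text
19.5 [0.5626 0.2435 0.1801] go [ 0.08  0.2  10.51]
```

Call:
{"method": "move_arm", "body": {"gripper": [0,0,0,0,0,0,0,0], "linear": [[0.1,0.1,2],[0,0,3],[0,0,2.5],[0,0,0.7],[0,0,0.6],[0,0,0.4],[0,0,0],[0,0,0]], "twist": [0,0,0,0,0,0,0,0]}}

```text
clock: 20.3
position: [0.5623, 0.2468, 0.0891]
tool_rot: [3.141, 0.001, 2.815]
force: [-0.2, -0.2, -1.7]
grip_width: 0.0111
finger_force: 39.3
```

```bash
python3 -c "
from h import *
delta([*DW['c'],.075])"
```

```text
20.3 [0.5623 0.2468 0.0891] go [-0.04 -0.11  1.41]
```

Call:
{"method": "move_arm", "body": {"gripper": [0,0,0,0,0,0,0,0], "linear": [[0,-0.1,0.4],[0,0,0.4],[0,0,0.3],[0,0,0.2],[0,0,0.1],[0,0,0.05],[0,0,0],[0,0,0]], "twist": [0,0,0,0,0,0,0,0]}}

```text
clock: 21.1
position: [0.562, 0.2458, 0.0752]
tool_rot: [3.141, 0.001, 2.815]
force: [-7.0, -2.3, 24.8]
grip_width: 0.0105
finger_force: 42.2
```

Seated. I'll release it and fetch d.

Call:
{"method": "move_arm", "body": {"gripper": [0,0.15,0.3,0.4,0.4,0.4,0.4,0.4], "linear": [[0,0,-0.1],[0,0,0],[0,0,0],[0,0,0],[0,0,-1],[0,0,-2.5],[0,0,-3],[0,0,-2.5]], "twist": [0,0,0,0,0,0,0,0]}}

```text
clock: 21.9
position: [0.5618, 0.2457, 0.1668]
tool_rot: [3.141, 0.001, 2.815]
force: [0.7, -0.1, 0.9]
grip_width: 0.0342
finger_force: 0.0
```

```bash
python3 -c "
from h import *
delta([*DR['d'],.14])"
```

```text
21.9 [0.5618 0.2457 0.1668] go [-19.34 -40.4    2.68]
```

Call:
{"method": "move_arm", "body": {"gripper": [0.4,0.4,0.4,0.4,0.4,0.4,0.4,0.4], "linear": [[-2,-4.2,0],[-2,-4.2,0],[-2,-4.2,0],[-2,-4.2,0],[-2,-4.2,0],[-2,-4.2,0],[-2,-4.2,0],[-2,-4.2,0]], "twist": [0,0,0,0,0,0,0,0]}}

```text
clock: 22.7
position: [0.6053, -0.1258, 0.1656]
tool_rot: [3.141, 0.001, 2.815]
force: [1.0, 0.4, 0.1]
grip_width: 0.034
finger_force: 0.0
```

Call:
{"method": "move_arm", "body": {"gripper": [0.4,0.4,0.4,0.4,0.4], "linear": [[-2,-4.2,0],[-1.3,-2.6,1.5],[0,0,1.2],[0,0,0],[0,0,0]], "twist": [0,0,0,0,0]}}

```text
clock: 23.2
position: [0.6149, -0.1977, 0.1383]
tool_rot: [3.141, -0.0, 2.816]
force: [0.7, -0.2, 0.2]
grip_width: 0.0343
finger_force: 0.0
```

```bash
python3 -c "
from h import *
delta([*DR['d'],.06])"
```

```text
23.2 [ 0.6149 -0.1977  0.1383] go [-0.07 -0.12  7.82]
```

Call:
{"method": "move_arm", "body": {"gripper": [0.4,0.4,0.4,0.4,0.4,0,0,0], "linear": [[-0.1,-0.1,3],[0,0,2.5],[0,0,1.5],[0,0,0.8],[0,0,0],[0,0,0],[0,0,0],[0,0,0]], "twist": [0,0,0,0,0,0,0,0]}}

```text
clock: 24.0
position: [0.616, -0.2002, 0.061]
tool_rot: [3.141, 0.002, 2.815]
force: [0.3, 0.4, 7.3]
grip_width: 0.0107
finger_force: 39.0
```

Call:
{"method": "move_arm", "body": {"gripper": [0,0,0,0,0,0,0,0], "linear": [[0,0,0],[0,0,-1],[0,0,-2],[0,0,-3],[0,0,-3],[0,0,-3],[0,0,0],[0,0,0]], "twist": [0,0,0,0,0,0,0,0]}}

```text
clock: 24.8
position: [0.6155, -0.2002, 0.1808]
tool_rot: [3.141, 0.001, 2.815]
force: [-0.8, 0.2, -1.8]
grip_width: 0.0104
finger_force: 38.9
```

```bash
python3 -c "
from h import *
grab('wrist','w6');delta([*DW['d'],.18])"
```

```text
24.85 [ 0.6151 -0.2     0.1798] go [ 1.821e+01  4.580e+01 -1.000e-02]
```

View pics/w6.png

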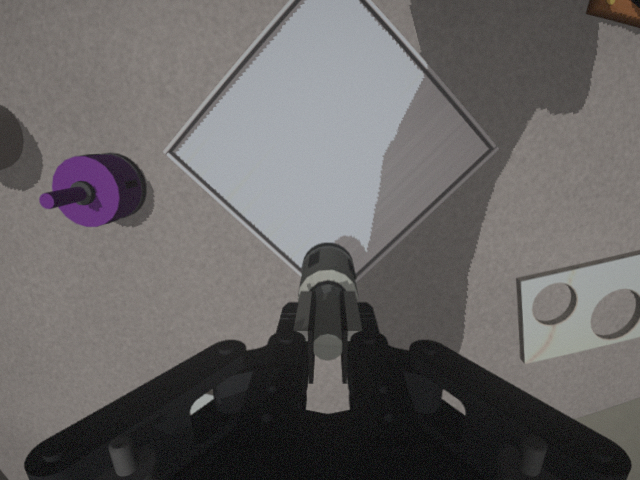

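Drill d is held upright (tip at (327,347)), and the tray is empty.

Call:
{"method": "move_arm", "body": {"gripper": [0,0,0,0,0,0,0,0], "linear": [[0.9,2.3,0],[1.7,4.2,0],[1.8,4.5,0],[1.8,4.5,0],[1.8,4.5,0],[1.8,4.5,0],[1.8,4.5,0],[1.8,4.5,0]], "twist": [0,0,0,0,0,0,0,0]}}

```text
clock: 25.65
position: [0.595, 0.1619, 0.1789]
tool_rot: [-3.14, -0.001, 2.815]
force: [1.5, -0.2, -0.7]
grip_width: 0.0104
finger_force: 39.0
```

Call:
{"method": "move_arm", "body": {"gripper": [0,0,0,0,0,0,0], "linear": [[1.8,4.5,0],[1.7,4.3,0],[0.9,2.4,0],[0.4,1.1,0],[0,0,0],[0,0,0],[0,0,0]], "twist": [0,0,0,0,0,0,0]}}

```text
clock: 26.35
position: [0.5904, 0.2899, 0.1797]
tool_rot: [-3.141, 0.0, 2.812]
force: [0.3, 0.1, -0.1]
grip_width: 0.0106
finger_force: 39.1
```

```bash
python3 -c "
from h import *
delta([*DW['d'],.075])"
```

```text
26.35 [0.5904 0.2899 0.1797] go [ 0.16  0.2  10.47]
```

Call:
{"method": "move_arm", "body": {"gripper": [0,0,0,0,0,0,0,0], "linear": [[0.1,0,2],[0,0,3],[0,0,2.5],[0,0,0.7],[0,0,0.6],[0,0,0.4],[0,0,0],[0,0,0]], "twist": [0,0,0,0,0,0,0,0]}}

```text
clock: 27.15
position: [0.5894, 0.2925, 0.0886]
tool_rot: [3.141, 0.001, 2.815]
force: [-0.3, 0.6, -1.9]
grip_width: 0.0108
finger_force: 39.1
```

```bash
python3 -c "
from h import *
delta([*DW['d'],.075])"
```

```text
27.15 [0.5894 0.2925 0.0886] go [-0.02 -0.02  1.36]
```

Call:
{"method": "move_arm", "body": {"gripper": [0,0,0,0,0,0,0,0], "linear": [[0,0,0.4],[0,0,0.4],[0,0,0.3],[0,0,0.2],[0,0,0.1],[0,0,0],[0,0,0],[0,0,0]], "twist": [0,0,0,0,0,0,0,0]}}

```text
clock: 27.95
position: [0.5894, 0.2925, 0.075]
tool_rot: [3.141, 0.001, 2.815]
force: [-5.4, -2.1, 18.3]
grip_width: 0.0112
finger_force: 41.2
```

Call:
{"method": "move_arm", "body": {"gripper": [0,0.15,0.3,0.4,0.4,0.4,0.4,0.4], "linear": [[0,0,-0.1],[0,0,0],[0,0,0],[0,0,0],[0,0,-1],[0,0,-2.5],[0,0,-3],[0,0,-3]], "twist": [0,0,0,0,0,0,0,0]}}

```text
clock: 28.75
position: [0.589, 0.2922, 0.1715]
tool_rot: [-3.142, 0.0, 2.815]
force: [0.0, -0.6, 0.7]
grip_width: 0.0339
finger_force: 0.0
```

Call:
{"method": "move_arm", "body": {"gripper": [0.4,0.4,0.4,0.4,0.4,0.4,0.4], "linear": [[-2,2,-3],[-2,2,-3],[-2,2,-3],[-2,3,-1],[0,3,0],[0,0,0],[0,0,0]], "twist": [0,0,0,0,0,0,0]}}

```text
clock: 29.45
position: [0.7031, 0.3806, 0.2696]
tool_rot: [-3.141, -0.0, 2.815]
force: [0.2, -0.2, 0.2]
grip_width: 0.034
finger_force: 0.0
```

```bash
python3 -c "
from h import *
grab('scene','s2');grab('wrist','w7')
m=cv2.imread('pics/s2.png')[200:330,330:480];m=cv2.resize(m,(400,347),interpolation=cv2.INTER_CUBIC)
w=cv2.resize(cv2.imread('pics/w7.png'),(400,300));w=cv2.copyMakeBorder(w,0,47,0,0,0)
cv2.imwrite('pics/c6.png',np.hstack([m,w]))"
```

```text
(no output)
```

View pics/c6.png

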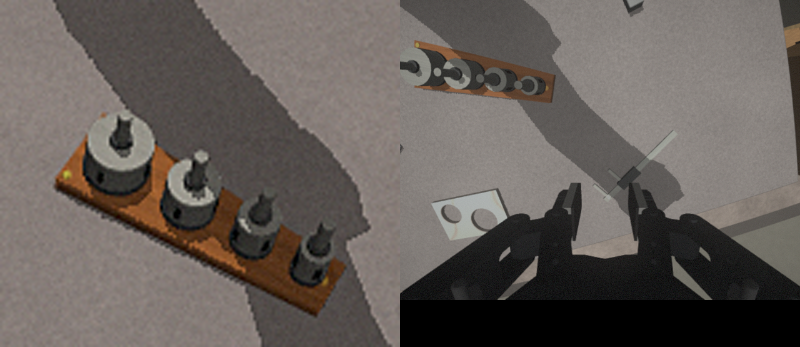

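All four drills stand upright and fully down in order of size, at (120,150), (190,190), (255,225) and (313,257) in the left half. The arm is clear of them, so I'm handing in.

```bash
python3 -c "
from h import *
print(bot.job_done())"
```

```text
the job is handed in; nothing more can be done
None
```

All four core drills are upright on their own dowels in order of size, fully down and released, and the job was handed in at about 30 s on the robot's clock; the hand-in call gave no verdict.

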